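# Put the dry microscope objectives away in their colour-coded nests

### The job

Put the four dry objectives away in the storage tray: stand each one upright, lens up, down inside the nest of the same colour as its band (red, yellow, green, light blue). The two objectives that also have a black ring round the nose are oil-immersion ones still to be cleaned: leave them standing where they are. These are delicate optics, so set them down gently, without dropping, and tip none of them over.

Things in the scene. Friction and masses are not known exactly. Their poses are not given: they have to be found in the camera images.
- dry_red_centre (a point): Dry objective: red band, plain bright nose. Loose, 0.17-0.29 kg, stands on its thread, lens up. Round, 58 mm tall; from its foot up: 28 mm dia thread (0-4 mm), 38 mm collar (4-14), 36 mm straight aluminium barrel to grip (14-40), 36 mm colour band (40-46), narrow nose. The point is its centre, 29 mm above the foot; z points up to the lens.
- dry_yellow_centre (a point): Dry objective: yellow band, plain bright nose. Loose, 0.17-0.29 kg, stands on its thread, lens up. Round, 60 mm tall; from its foot up: 28 mm dia thread (0-4 mm), 38 mm collar (4-14), 36 mm straight aluminium barrel to grip (14-40), 36 mm colour band (40-46), narrow nose. The point is its centre, 30 mm above the foot; z points up to the lens.
- dry_green_centre (a point): Dry objective: green band, plain bright nose. Loose, 0.17-0.29 kg, stands on its thread, lens up. Round, 64 mm tall; from its foot up: 28 mm dia thread (0-4 mm), 38 mm collar (4-14), 36 mm straight aluminium barrel to grip (14-40), 36 mm colour band (40-46), narrow nose. The point is its centre, 32 mm above the foot; z points up to the lens.
- dry_blue_centre (a point): Dry objective: light blue band, plain bright nose. Loose, 0.17-0.29 kg, stands on its thread, lens up. Round, 66 mm tall; from its foot up: 28 mm dia thread (0-4 mm), 38 mm collar (4-14), 36 mm straight aluminium barrel to grip (14-40), 36 mm colour band (40-46), narrow nose. The point is its centre, 33 mm above the foot; z points up to the lens.
- oil_green_centre (a point): Look-alike oil-immersion objective: green band and a black ring round the nose above it. Loose, 0.17-0.29 kg, stands on its thread, lens up. Round, 64 mm tall; from its foot up: 28 mm dia thread (0-4 mm), 38 mm collar (4-14), 36 mm straight aluminium barrel to grip (14-40), 36 mm colour band (40-46), narrow nose. The point is its centre, 32 mm above the foot; z points up to the lens.
- oil_blue_centre (a point): Look-alike oil-immersion objective: light blue band and a black ring round the nose above it. Loose, 0.17-0.29 kg, stands on its thread, lens up. Round, 66 mm tall; from its foot up: 28 mm dia thread (0-4 mm), 38 mm collar (4-14), 36 mm straight aluminium barrel to grip (14-40), 36 mm colour band (40-46), narrow nose. The point is its centre, 33 mm above the foot; z points up to the lens.
- nest_red: Red round nest (shallow cup) fixed in the storage tray: 64 mm outside and 56 mm inside diameter, 8 mm high, inner floor 2 mm above its underside. Origin: centre of the underside, 4 mm above the bench; z up. Four nests form a square of 84 mm pitch, colours in any order; the fixed beige tray is 166 mm square with a 12 mm high lip.
- nest_yellow: Yellow round nest (shallow cup) fixed in the storage tray: 64 mm outside and 56 mm inside diameter, 8 mm high, inner floor 2 mm above its underside. Origin: centre of the underside, 4 mm above the bench; z up. Four nests form a square of 84 mm pitch, colours in any order; the fixed beige tray is 166 mm square with a 12 mm high lip.
- nest_green: Green round nest (shallow cup) fixed in the storage tray: 64 mm outside and 56 mm inside diameter, 8 mm high, inner floor 2 mm above its underside. Origin: centre of the underside, 4 mm above the bench; z up. Four nests form a square of 84 mm pitch, colours in any order; the fixed beige tray is 166 mm square with a 12 mm high lip.
- nest_blue: Light blue round nest (shallow cup) fixed in the storage tray: 64 mm outside and 56 mm inside diameter, 8 mm high, inner floor 2 mm above its underside. Origin: centre of the underside, 4 mm above the bench; z up. Four nests form a square of 84 mm pitch, colours in any order; the fixed beige tray is 166 mm square with a 12 mm high lip.

How it is judged (in metres and radians):
At the end, for the whole second after the job is handed in: Each dry objective stands upright (within 0.1 rad), released and at rest, on the floor of the nest of its own colour (centre within 12 mm of the nest's axis, height within 3-4 mm of fully down); both oil-immersion objectives stand upright within 15 mm of where they were (horizontal distance between dry_red_centre and nest_red below 0.012 m and z of dry_red_centre in the frame of nest_red between 0.027 and 0.034 m and angle between each of dry_red_centre, dry_yellow_centre, dry_green_centre, dry_blue_centre, oil_green_centre, oil_blue_centre's own z axis and vertical below 0.1 rad and linear speed of each of dry_red, dry_yellow, dry_green, dry_blue, oil_green, oil_blue below 0.02 m/s and horizontal distance between dry_yellow_centre and nest_yellow below 0.012 m and z of dry_yellow_centre in the frame of nest_yellow between 0.028 and 0.035 m and horizontal distance between dry_green_centre and nest_green below 0.012 m and z of dry_green_centre in the frame of nest_green between 0.03 and 0.037 m and horizontal distance between dry_blue_centre and nest_blue below 0.012 m and z of dry_blue_centre in the frame of nest_blue between 0.031 and 0.038 m and distance of each of oil_green_centre, oil_blue_centre from where it was at the start of the episode below 0.015 m); the robot touches nothing.
It fails at once if an oil-immersion objective (black ring) is taken or pushed more than 15 mm from its place (distance of any of oil_green_centre, oil_blue_centre from where it was at the start of the episode above 0.015 m).
It fails at once if an objective is tipped over (more than 45 degrees) (angle between any of dry_red_centre, dry_yellow_centre, dry_green_centre, dry_blue_centre, oil_green_centre, oil_blue_centre's own z axis and vertical above 0.785 rad).
It fails at once if an objective is dropped from more than about 2 cm, or thrown ((contact force between dry_red and the fingers below 0.02 N and linear speed of dry_red above 0.6 m/s) or (contact force between dry_yellow and the fingers below 0.02 N and linear speed of dry_yellow above 0.6 m/s) or (contact force between dry_green and the fingers below 0.02 N and linear speed of dry_green above 0.6 m/s) or (contact force between dry_blue and the fingers below 0.02 N and linear speed of dry_blue above 0.6 m/s)).
It also fails if it takes over 99 s, if anything falls off the work surface, if the arm or the gripper's body presses on something with over 40 N, if the wrist force passes 120 N, or if a joint passes its speed limit or range.

### The arm

A 7-joint arm with a two-finger parallel gripper is mounted at the origin on the work surface. World frame = base frame: x ahead of the robot, y to its left, z up, the work surface at z = 0. Lengths are in m, angles in degrees, forces in N, time in s.
With the tool pointing down it reaches from about 0.4 to 0.925 m from the base axis. Payload 4.1 kg.
Tool frame: the origin (TCP) lies at the very end of the fingers, on their centre line; the grasp point (between the pads) lies 19 mm behind it; z points along the fingers, x is the direction in which the jaws open and shut, and the axes are right-handed (so a half turn about z gives the same grasp; the last joint's range is limited). The gripper opens to 85 mm and grips with 20 to 120 N. Pads are 22 mm wide; open, the fingers measure 114 mm over their backs; the gripper's body (76 mm by 85 mm) begins 54 mm behind the grasp point. The pads swing forward as they close: fully open they stand 13 mm farther back than shut.
Start: joints at [64.114, 22.827, 2.584, 88.041, -1.071, 69.15, -2.905], TCP at [0.225, -0.61, 0.231] pointing down, gripper open.
Joint ranges: [-161.44, 161.44], [-28.35, 127.94], [-78.24, 83.42], [0, 140.83], [-78.03, 258.03], [13.02, 114.36], [-168.23, 168.23]. Speed limits (degrees/s): [147.25, 147.25, 180, 180, 180, 180, 180].

### API

Orientations are given as a 3x3 rotation matrix whose columns are the frame's x, y, z axes.
In Python, from station import get_obs, camera, camera_params, sign_off gives the robot as it stands.
- The arm moves only by the tool jog_arm, never from a script. Its argument "deltas" is a list of rows, each a list of 3 entries, a list of its own where there are three numbers: the shift along the world's x, y, z in mm, then the turn about the world's z in degrees, then the opening in per cent of the stroke, from 0 (shut) to 100 (fully open). A call has 1 to 12 rows; each row shifts and turns the pose as measured when the row begins; what a row does not reach is not made up. A row lasts 1/8 s, in which the tool goes at most 62.5 mm and 10.7 degrees, less where a joint would pass 70% of its speed; a pose out of reach is approached as far as the arm can. A call with a gripper value outside its range is refused whole. The fingers move at their own pace and stop on an object; "squeeze" is the grip in N (left out, the last holds). Time passes only in rows, so rows that do not move let the fingers close. It gives the time, the measured TCP pose, the force and the opening at its end, in the units of the state.
- get_obs(): the state, without advancing time (a new reading comes with each control period).
- camera(name): name is "scene" or "top" or "wrist"; returns (picture, depth): 384x512x3 uint8, blue, green, red; 384x512 float32, m along the optical axis (not along the pixel's ray), 0 where there is no reading.
- camera_params(name): a dict with "vertical_fov" (degrees; the focal length in pixels is half the picture's height over the tangent of half this angle, whatever the lens; pixels are square), "cx", "cy" (the principal point, pixels), "world_to_cam" (4x4, takes a point from world to camera coordinates); the wrist camera has in their place "hand_eye" (4x4, takes a point from camera to tool coordinates, whose origin is the TCP and whose axes are the tool frame's). Camera axes: x right, y down, z forward; pixel columns grow to the right and rows downward; lengths in m; the calibration is good to about 2 mm. A picture is of the moment at which its call begins: read the wrist's pose just before it. camera_params takes no time and is no camera call.
- sign_off(): hands the job in, once; it reports no verdict.
The state is a dict: "clock": time; "qpos": joint angles; "qd": joint speeds; "tau": joint torques, N m; "eef_pos": TCP position; "tcp_rot": TCP orientation; "force": force on the tool from outside, world axes, zero at the start; "torque": the same for the moment, N m; "width": opening from 0.0 (shut) to 1.0 (fully open).
Only numpy, scipy, OpenCV 4.12 (cv2) and the standard library are available. Lean on these libraries where they do the work, as an engineer would, in place of code of your own. Each camera call takes 0.05 s, during which the arm holds its last target.

## Working session

There is one attempt and no reset: what is moved stays moved. The work goes in short steps, Python scripts to look and compute and a tool call to move; the robot and the scene stay as the last step left them, time stands still between calls to the robot, and variables do not carry over. Pictures are saved under pics/ and viewed, and the job is handed in when it is done.

Besides the shell and the picture viewer there is one more tool, called after "Request:" as a command line: name --argument value ..., lists and objects as JSON in quotes. jog_arm: Moves the arm, as the interface text tells. Its arguments: {"type":"object","properties":{"deltas":{"type":"array","items":{"type":"array"}},"squeeze":{"type":"number"}},"required":["deltas"]}

```bash
mkdir -p pics; ls
python3 - <<'E'
from station import *
import cv2,numpy as np
print(get_obs())
for n in("scene","top","wrist"):
    p=camera_params(n);print(n,p)
    im,d=camera(n);cv2.imwrite(f"pics/{n}0.png",im);np.savez(f"pics/{n}0.npz",im=im,d=d)
    print((d>0).mean())
E
```

```text
pics
{'clock': 0.0, 'qpos': array([64.11577883, 22.87313006,  2.58166356, 88.11602772, -1.07305771,
       69.14890311, -2.90518605]), 'qd': array([ 0.03300742, -0.0378322 , -0.05893883,  0.00021256,  0.10936855,
        0.01186436, -0.1159036 ]), 'tau': array([ 2.19941480e-04, -4.75127828e+01,  1.36469286e+00, -2.54224956e+01,
        1.15466933e-02,  9.38224577e-03,  5.79402169e-06]), 'eef_pos': array([ 0.22436159, -0.60936305,  0.23023591]), 'tcp_rot': array([[ 3.45561976e-01, -9.38395589e-01, -7.99170863e-04],
       [-9.38393833e-01, -3.45562879e-01,  1.81968066e-03],
       [-1.98374409e-03,  1.21124565e-04, -9.99998025e-01]]), 'force': array([-0.14404052, -0.26420562, -0.76720274]), 'torque': array([-0.01880313, -0.06068898, -0.0230712 ]), 'width': 1.0001825402633469}
scene {'vertical_fov': 45.807724581495854, 'cx': 253.5291555645904, 'cy': 186.76734766492095, 'world_to_cam': array([[ 0.75993145,  0.64995429,  0.00797601, -0.40474904],
       [ 0.5209182 , -0.60163044, -0.60554524, -0.26530669],
       [-0.38877812,  0.46432772, -0.79577091,  1.34050862],
       [ 0.        , 
[... 196 characters left out ...]
7,  0.00538202,  0.02749288],
       [-0.97532151,  0.06758825, -0.21018989,  0.55670769],
       [ 0.20930325, -0.02002259, -0.97764577,  1.18083753],
       [ 0.        ,  0.        ,  0.        ,  1.        ]])}
0.9961140950520834
wrist {'vertical_fov': 65.98255906009123, 'cx': 255.47594793738986, 'cy': 191.28499821739166, 'hand_eye': array([[ 9.99999934e-01,  3.48016408e-05,  3.62972572e-04,
        -5.22244607e-05],
       [-1.30275880e-04,  9.63834405e-01,  2.66501824e-01,
        -6.68755405e-02],
       [-3.40570752e-04, -2.66501854e-01,  9.63834346e-01,
        -1.42021029e-01],
       [ 0.00000000e+00,  0.00000000e+00,  0.00000000e+00,
         1.00000000e+00]])}
0.9959869384765625
```

View pics/top0.png

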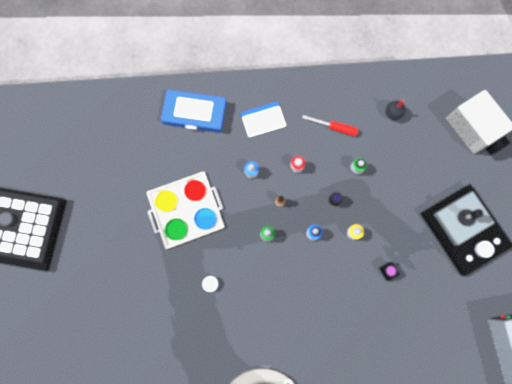

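View pics/scene0.png

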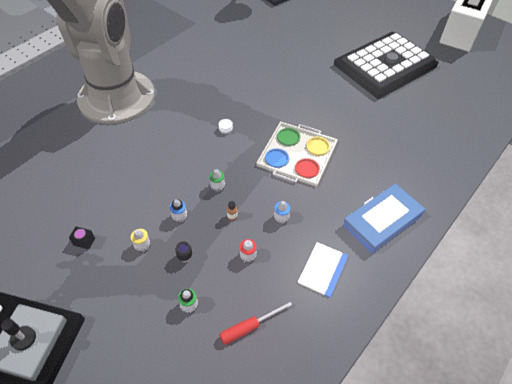

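View pics/wrist0.png

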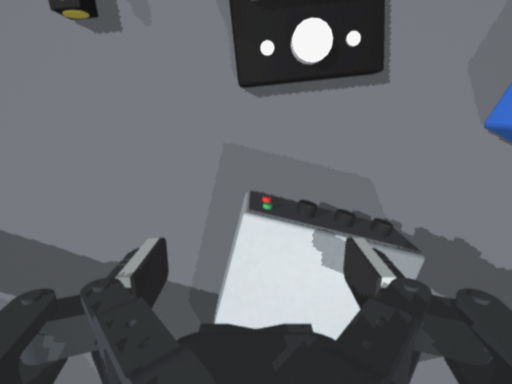

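Run:
```python
import cv2
a=cv2.imread("pics/top0.png")[140:260,130:400];cv2.imwrite("pics/top0z.png",cv2.resize(a,None,fx=2.9,fy=2.9,interpolation=2))
a=cv2.imread("pics/scene0.png")[115:325,120:350];cv2.imwrite("pics/scene0z.png",cv2.resize(a,None,fx=2.8,fy=2.8,interpolation=2))
```

```text
(no output)
```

View pics/top0z.png

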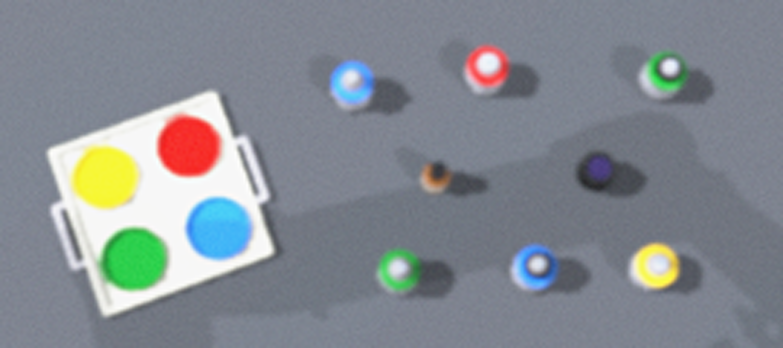

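View pics/scene0z.png

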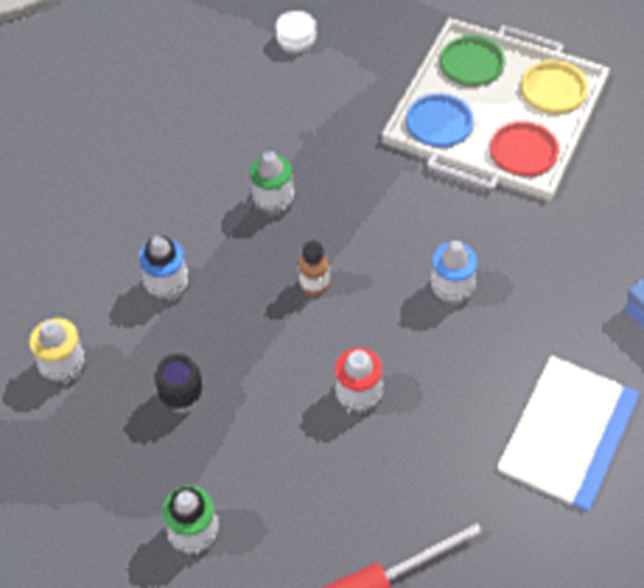

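```bash
cat > h.py <<'E'
from station import *
import cv2,numpy as np
def cam(name,obs=None):
    p=camera_params(name);f=192/np.tan(np.radians(p["vertical_fov"]/2))
    K=np.array([[f,0,p["cx"]],[0,f,p["cy"]],[0,0,1]])
    if name=="wrist":
        T=np.eye(4);T[:3,:3]=obs["tcp_rot"];T[:3,3]=obs["eef_pos"];T=T@p["hand_eye"]
    else: T=np.linalg.inv(p["world_to_cam"])
    return K,T
def ray(uv,K,T):
    d=T[:3,:3]@np.linalg.inv(K)@[uv[0],uv[1],1];return T[:3,3],d/np.linalg.norm(d)
def onplane(uv,z,K,T):
    o,d=ray(uv,K,T);return o+d*(z-o[2])/d[2]
def tri(r1,r2):
    (o1,d1),(o2,d2)=r1,r2
    s=np.linalg.lstsq(np.c_[d1,-d2],o2-o1,rcond=None)[0]
    a=o1+s[0]*d1;b=o2+s[1]*d2;return (a+b)/2,np.linalg.norm(a-b)
H={"red":[(0,6),(172,180)],"yellow":[(22,34)],"green":[(52,72)],"blue":[(98,116)]}
def blobs(im,c,amin=20,smin=110,vmin=60):
    h=cv2.cvtColor(im,cv2.COLOR_BGR2HSV);m=np.zeros(im.shape[:2],np.uint8)
    for a,b in H[c]: m|=cv2.inRange(h,(a,smin,vmin),(b,255,255))
    m=cv2.morphologyEx(m,cv2.MORPH_CLOSE,np.ones((3,3),np.uint8))
    out=[]
    for k in cv2.findContours(m,cv2.RETR_EXTERNAL,cv2.CHAIN_APPROX_NONE)[0]:
        hu=cv2.convexHull(k);A=cv2.contourArea(hu)
        if A<amin or len(hu)<5: continue
        M=cv2.moments(hu);x,y,w,hh=cv2.boundingRect(k)
        out.append((M["m10"]/M["m00"],M["m01"]/M["m00"],A,w,hh,hu))
    return sorted(out,key=lambda t:-t[2])
def snap(name,tag):
    o=get_obs();im,d=camera(name);cv2.imwrite(f"pics/{tag}.png",im);np.savez(f"pics/{tag}.npz",im=im,d=d,R=o["tcp_rot"],p=o["eef_pos"])
    return im,d,*cam(name,o)
E
python3 - <<'E'
from h import *
for n in("top","scene"):
    im=np.load(f"pics/{n}0.npz")["im"];K,T=cam(n)
    for c in H:
        for b in blobs(im,c):
            print(n,c,np.round(b[:5],1),"z10",onplane(b[:2],.010,K,T).round(4)[:2],"z44",onplane(b[:2],.044,K,T).round(4)[:2])
E
```

```text
top red [194.6 190.  337.5  22.   21. ] z10 [0.5882 0.1453] z44 [0.5803 0.1417]
top red [343.5 128.1 250.   30.   15. ] z10 [ 0.7399 -0.2869] z44 [ 0.728  -0.2788]
top red [297.9 162.3 141.5  15.   14. ] z10 [ 0.648  -0.1477] z44 [ 0.6385 -0.1433]
top red [400.  103.7  24.5   7.    8. ] z10 [ 0.8029 -0.4585] z44 [ 0.7893 -0.4457]
top yellow [165.7 200.8 349.   22.   21. ] z10 [0.5633 0.2261] z44 [0.5561 0.2204]
top yellow [356.4 231.1 150.   14.   15. ] z10 [ 0.4432 -0.289 ] z44 [ 0.4393 -0.2809]
top green [175.6 228.9 340.5  22.   21. ] z10 [0.4833 0.2017] z44 [0.4783 0.1966]
top green [267.5 232.4 137.   14.   14. ] z10 [ 0.4566 -0.047 ] z44 [ 0.4523 -0.0453]
top green [359.4 164.6 103.5  13.   13. ] z10 [ 0.6293 -0.3193] z44 [ 0.6204 -0.3104]
top blue [ 193.4  110.5 2149.    65.    42. ] z10 [0.8225 0.1383] z44 [0.8083 0.1349]
top blue [204.7 218.2 342.5  22.   21. ] z10 [0.5074 0.1212] z44 [0.5017 0.1183]
top blue [259.5 108.1 156.5  38.   14. ] z10 [ 0.8168 -0.0519] z44 [ 0.8028 -0.0501]
top blue [314.8 231.1 152.   15.   15. ] z10 [ 0.4511 -0.1759] z44 [ 0.4469 -0.1708]
top blu
[... 573 characters left out ...]
44 [ 0.6244 -0.3149]
scene green [216.3 176.  107.   14.   11. ] z10 [ 0.4341 -0.0298] z44 [ 0.4542 -0.0483]
scene green [283.  135.1  72.5  13.   11. ] z10 [0.4732 0.1928] z44 [0.4918 0.1659]
scene blue [276.6 157.6 312.5  24.   18. ] z10 [0.5107 0.1182] z44 [0.528  0.0941]
scene blue [336.1 275.1 250.   23.   44. ] z10 [ 0.8195 -0.06  ] z44 [ 0.8251 -0.0774]
scene blue [282.  207.9 147.5  15.   13. ] z10 [0.6209 0.002 ] z44 [ 0.634  -0.0177]
scene blue [177.3 207.  141.   16.   13. ] z10 [ 0.429  -0.1605] z44 [ 0.4493 -0.1741]
scene blue [358.1 237.4 117.   29.   30. ] z10 [0.8042 0.0518] z44 [0.8103 0.0302]
scene blue [416.9 216.9  23.5  11.   10. ] z10 [0.8794 0.1913] z44 [0.8827 0.1645]
```

Run:
```python
from h import *
B={n:(np.load(f"pics/{n}0.npz")["im"],*cam(n)) for n in("top","scene")}
pts={"nred":((194.6,190),(306.8,167.8)),"nyel":((165.7,200.8),(317.5,145.6)),"nblue":((204.7,218.2),(276.6,157.6)),
"red":((297.9,162.3),(247.5,246.4)),"yel":((356.4,231.1),(138.8,236)),"green":((267.5,232.4),(216.3,176)),"blue":((251.1,167.6),(282,207.9)),
"oilg":((359.4,164.6),(186.8,297.2)),"oilb":((314.8,231.1),(177.3,207))}
for k,(a,b) in pts.items():
    p,e=tri(ray(a,*B["top"][1:]),ray(b,*B["scene"][1:]));print(k,p.round(4),"gap",round(e,4))
```

```text
nred [0.5893 0.1458 0.005 ] gap 0.0002
nyel [0.5645 0.2271 0.0047] gap 0.0004
nblue [0.5083 0.1218 0.0048] gap 0.0001
red [ 0.6391 -0.1443  0.04  ] gap 0.0013
yel [ 0.4395 -0.2821  0.0402] gap 0.0008
green [ 0.4524 -0.046   0.0403] gap 0.001
blue [ 0.6329 -0.0151  0.0404] gap 0.0012
oilg [ 0.6219 -0.3128  0.0369] gap 0.0011
oilb [ 0.4471 -0.1719  0.0398] gap 0.0012
```

Request:
jog_arm --deltas '[[[40,50,0],0,100],[[40,50,0],0,100],[[40,50,0],0,100],[[30,50,0],0,100],[[20,40,0],0,100],[[0,0,0],0,100]]' --squeeze 30

```text
clock: 0.9
eef_pos: [0.3936, -0.3644, 0.2285]
tcp_rot: [[0.344, -0.939, -0.003], [-0.939, -0.344, 0.003], [-0.003, 0.002, -1.0]]
force: [-0.5, -0.3, -0.4]
width: 1.001
```

Request:
jog_arm --deltas '[[[46,42,-10],0,100],[[0,42,-15],0,100],[[0,0,0],0,100],[[0,0,0],0,100]]'

```text
clock: 1.4
eef_pos: [0.4346, -0.2872, 0.2035]
tcp_rot: [[0.338, -0.941, -0.003], [-0.941, -0.338, -0.001], [-0.0, 0.003, -1.0]]
force: [-0.0, -0.6, 0.2]
width: 0.998
```

```bash
cat > look.py <<'E'
import sys
from h import *
tag=sys.argv[1]; c=sys.argv[2]
im,d,K,T=snap("wrist",tag); o=get_obs(); print(o["clock"],o["eef_pos"].round(4),o["force"].round(1),round(o["width"],3))
for b in blobs(im,c,150):
    (x,y),(w,h),a=cv2.fitEllipse(b[5])
    print(c,np.round(b[:5],1),"ell",round(x),round(y),round(w),round(h),"z.043",onplane(b[:2],.043,K,T).round(4)[:2],"z.012",onplane(b[:2],.012,K,T).round(4)[:2], "depthmed",np.median(d[b[5][:,0,1],b[5][:,0,0]]).round(4))
E
python3 look.py w1 yellow
```

```text
1.45 [ 0.4344 -0.287   0.2034] [-0.7  0.9 -0.1] 1.0
yellow [253.5 169.1 949.5  36.   35. ] ell 254 169 35 36 z.043 [ 0.4402 -0.2831] z.012 [ 0.4342 -0.285 ] depthmed 0.3528
```

View pics/w1.png

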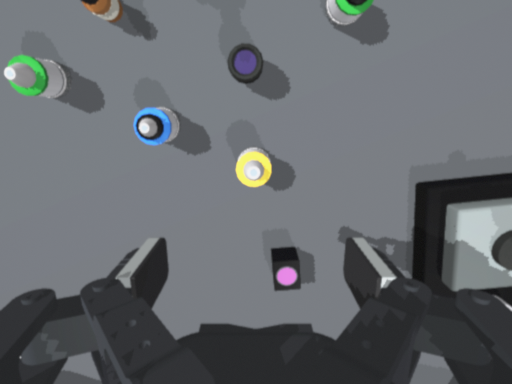

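Request:
jog_arm --deltas '[[[6,4,-20],0,100],[[0,0,-40],0,100],[[0,0,-40],0,100],[[0,0,0],0,100],[[0,0,0],0,100]]'

```text
clock: 2.08
eef_pos: [0.4405, -0.2931, 0.1048]
tcp_rot: [[0.325, -0.946, 0.002], [-0.946, -0.325, -0.008], [0.008, 0.0, -1.0]]
force: [-0.2, -1.0, -0.3]
width: 1.0
```

```bash
python3 look.py w2 yellow
```

```text
2.125 [ 0.4403 -0.293   0.1048] [-0.7  1.2  0.7] 1.0
yellow [ 241.3  201.2 1938.5   51.    49. ] ell 241 201 49 51 z.043 [ 0.4403 -0.2829] z.012 [ 0.4307 -0.2848] depthmed 0.2579
```

Request:
jog_arm --deltas '[[[0,10,-5],0,100],[[0,0,0],0,100],[[0,0,-20],0,100],[[0,0,0],0,100]]'

```text
clock: 2.62
eef_pos: [0.4429, -0.2834, 0.0833]
tcp_rot: [[0.325, -0.946, 0.009], [-0.946, -0.325, -0.011], [0.014, -0.005, -1.0]]
force: [0.5, 0.1, -0.7]
width: 1.001
```

Request:
jog_arm --deltas '[[[-2,0,-15],0,100],[[0,0,-15],0,100],[[0,0,-15],0,100],[[0,0,-10],0,100],[[0,0,0],0,100]]'

```text
clock: 3.25
eef_pos: [0.4413, -0.2837, 0.0255]
tcp_rot: [[0.325, -0.946, 0.01], [-0.945, -0.326, -0.012], [0.015, -0.005, -1.0]]
force: [-0.3, 0.5, 0.0]
width: 1.003
```

Request:
jog_arm --deltas '[[[-1,1,-13],0,100],[[0,0,0],0,60],[[0,0,0],0,48],[[0,0,0],0,40],[[0,0,0],0,30],[[0,0,0],0,20],[[0,0,0],0,20],[[0,0,0],0,20]]' --squeeze 35

```text
clock: 4.25
eef_pos: [0.4409, -0.2829, 0.0126]
tcp_rot: [[0.325, -0.946, 0.011], [-0.945, -0.325, -0.013], [0.016, -0.007, -1.0]]
force: [-0.3, -0.3, -1.1]
width: 0.412
```

Request:
jog_arm --deltas '[[[0,0,5],0,20],[[0,0,15],0,20],[[0,0,20],0,20],[[0,0,25],0,20],[[0,0,25],0,20],[[0,0,25],0,20],[[0,0,20],0,20],[[0,0,0],0,20]]'

```text
clock: 5.25
eef_pos: [0.4405, -0.2827, 0.1576]
tcp_rot: [[0.325, -0.945, 0.015], [-0.945, -0.326, -0.015], [0.019, -0.009, -1.0]]
force: [0.3, -0.4, -1.6]
width: 0.411
```

```bash
python3 look.py w3 yellow
```

```text
5.3 [ 0.4397 -0.2823  0.1565] [-0.1  0.2 -1.4] 0.409
yellow [ 255.5  272.4 5378.5   86.    80. ] ell 255 273 80 87 z.043 [ 0.3612 -0.3124] z.012 [ 0.3443 -0.3188] depthmed 0.1253
```

View pics/w3.png

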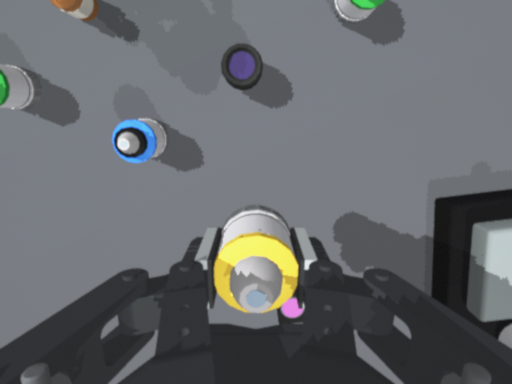

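Request:
jog_arm --deltas '[[[5,25,0],0,20],[[10,40,0],0,20],[[11,45,0],0,20],[[11,45,0],0,20],[[11,45,0],0,20],[[11,45,0],0,20],[[11,45,0],0,20],[[11,45,0],0,20],[[11,45,0],0,20],[[11,40,0],0,20],[[8,25,0],0,20],[[0,0,0],0,20]]'

```text
clock: 6.8
eef_pos: [0.5406, 0.1764, 0.1439]
tcp_rot: [[0.323, -0.946, -0.01], [-0.946, -0.323, -0.013], [0.009, 0.013, -1.0]]
force: [-0.4, -0.7, -2.4]
width: 0.409
```

```bash
for c in yellow; do python3 look.py w4 $c; done
python3 - <<'E'
from h import *
z=np.load("pics/w4.npz");K,T=cam("wrist",{"tcp_rot":z["R"],"eef_pos":z["p"]})
for c in ("red","blue","green"):
    for b in blobs(z["im"],c,150): print(c,np.round(b[:5],1),onplane(b[:2],.010,K,T).round(4)[:2])
E
```

```text
6.85 [0.5403 0.1746 0.1437] [-0.5  0.4 -1.2] 0.414
yellow [ 255.5  272.3 5366.5   86.    80. ] ell 256 272 80 87 z.043 [0.4654 0.1497] z.012 [0.4475 0.1433] depthmed 0.1261
yellow [ 213.8  138.1 3692.5   70.    69. ] ell 214 138 67 70 z.043 [0.571  0.2214] z.012 [0.5666 0.2241] depthmed 0.2744
red [ 304.8  141.6 3635.    69.    69. ] [0.5903 0.1438]
blue [ 303.9  217.1 1680.5   56.    48. ] [0.5205 0.1173]
blue [500.  161.7 890.   27.   45. ] [ 0.6323 -0.0387]
green [ 207.7  215.  1736.    57.    48. ] [0.4921 0.2084]
```

View pics/w4.png

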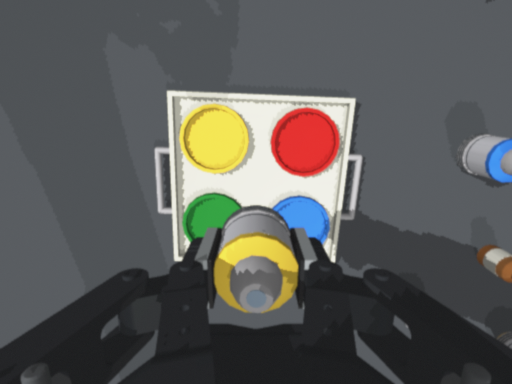

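Request:
jog_arm --deltas '[[[10,25,0],0,20],[[10,20,0],0,20],[[4,8,-10],0,20],[[0,0,-20],0,20],[[0,0,-20],0,20],[[0,0,0],0,20]]'

```text
clock: 7.6
eef_pos: [0.5623, 0.2186, 0.086]
tcp_rot: [[0.313, -0.95, -0.02], [-0.95, -0.313, -0.025], [0.018, 0.027, -0.999]]
force: [-0.8, -0.2, -2.1]
width: 0.405
```

Request:
jog_arm --deltas '[[[3,7,0],0,20],[[0,0,-12],0,20],[[0,0,-12],0,20],[[0,0,-12],0,20],[[0,0,-8],0,20],[[0,0,0],0,20]]'

```text
clock: 8.35
eef_pos: [0.5657, 0.2249, 0.0392]
tcp_rot: [[0.312, -0.95, -0.019], [-0.95, -0.311, -0.026], [0.018, 0.026, -0.999]]
force: [-0.1, 0.5, -1.3]
width: 0.414
```

Request:
jog_arm --deltas '[[[0,0,-8],0,20],[[0,0,-6],0,20],[[0,0,-3],0,20],[[0,0,-1],0,20],[[0,0,0],0,20]]'

```text
clock: 8.98
eef_pos: [0.5665, 0.2252, 0.0207]
tcp_rot: [[0.312, -0.95, -0.018], [-0.95, -0.311, -0.025], [0.018, 0.025, -1.0]]
force: [-0.4, 0.4, -1.8]
width: 0.408
```

Request:
jog_arm --deltas '[[[0,0,-1],0,20],[[0,0,0],0,20]]'

```text
clock: 9.22
eef_pos: [0.5667, 0.2254, 0.02]
tcp_rot: [[0.312, -0.95, -0.017], [-0.95, -0.311, -0.025], [0.018, 0.024, -1.0]]
force: [0.6, -0.1, -2.0]
width: 0.407
```

Request:
jog_arm --deltas '[[[0,0,-1],0,20],[[0,0,0],0,20]]'

```text
clock: 9.48
eef_pos: [0.5669, 0.2254, 0.0192]
tcp_rot: [[0.312, -0.95, -0.017], [-0.95, -0.311, -0.025], [0.018, 0.023, -1.0]]
force: [-0.5, -0.2, -1.5]
width: 0.409
```

Request:
jog_arm --deltas '[[[0,0,-1],0,20],[[0,0,-1],0,20],[[0,0,0],0,20]]'

```text
clock: 9.85
eef_pos: [0.5672, 0.2255, 0.0191]
tcp_rot: [[0.311, -0.95, -0.016], [-0.95, -0.311, -0.025], [0.019, 0.023, -1.0]]
force: [-0.2, 0.7, -1.6]
width: 0.413
```

Request:
jog_arm --deltas '[[[0,0,-2],0,20],[[0,0,0],0,20]]'

```text
clock: 10.1
eef_pos: [0.5675, 0.2258, 0.0191]
tcp_rot: [[0.311, -0.95, -0.016], [-0.95, -0.311, -0.026], [0.02, 0.023, -1.0]]
force: [0.2, 0.2, -2.9]
width: 0.412
```

Request:
jog_arm --deltas '[[[-1,0,-4],0,20]]'

```text
clock: 10.22
eef_pos: [0.5677, 0.2258, 0.0186]
tcp_rot: [[0.311, -0.95, -0.014], [-0.95, -0.31, -0.027], [0.021, 0.022, -1.0]]
force: [-8.4, -5.7, 36.2]
width: 0.411
```

Request:
jog_arm --deltas '[[[0,0,0],0,20],[[0,0,0],0,45],[[0,0,0],0,52],[[0,0,0],0,60],[[0,0,0],0,60]]'

```text
clock: 10.85
eef_pos: [0.5685, 0.2263, 0.0184]
tcp_rot: [[0.311, -0.95, -0.012], [-0.95, -0.31, -0.026], [0.021, 0.02, -1.0]]
force: [0.2, 0.6, 0.6]
width: 0.603
```

```bash
python3 look.py w5 yellow
```

```text
10.9 [0.5685 0.2262 0.0184] [0.1 0.8 0.2] 0.595
yellow [  257.    247.  11033.5   112.    128. ] ell 257 248 114 129 z.043 [0.5779 0.2292] z.012 [0.563  0.2234] depthmed 0.1579
```

View pics/w5.png

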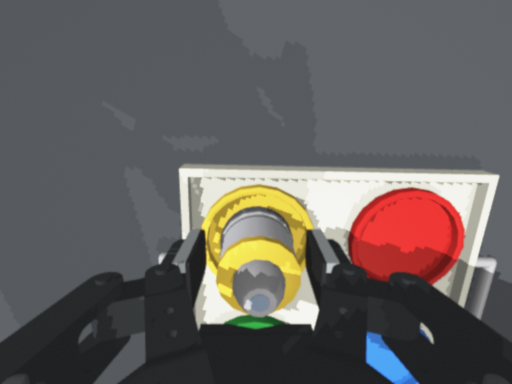

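Request:
jog_arm --deltas '[[[0,0,10],0,60],[[0,0,20],0,60],[[0,0,30],0,80],[[0,0,40],0,100],[[0,0,40],0,100],[[0,-20,20],0,100],[[5,-35,0],0,100],[[10,-40,0],0,100],[[10,-40,0],0,100],[[10,-40,0],0,100],[[10,-35,0],0,100],[[0,0,0],0,100]]'

```text
clock: 12.4
eef_pos: [0.6161, 0.013, 0.2039]
tcp_rot: [[0.315, -0.949, 0.009], [-0.949, -0.315, -0.021], [0.022, -0.002, -1.0]]
force: [-0.8, -0.1, 0.2]
width: 0.997
```

```bash
python3 look.py w6 blue;  python3 - <<'E'
from h import *
im,d,K,T=snap("top","top6")
for b in blobs(im,"yellow"): print(np.round(b[:5],1),onplane(b[:2],.05,K,T))
E
```

```text
12.45 [0.6158 0.0158 0.2041] [-0.3  0.1  0.6] 0.998
blue [ 140.   224.1 1920.5   54.    49. ] ell 140 225 49 53 z.043 [0.5277 0.112 ] z.012 [0.5123 0.1197] depthmed 0.3559
blue [ 379.4    7.6 1475.5  110.    20. ] ell 377 9 24 121 z.043 [ 0.8022 -0.0488] z.012 [ 0.8149 -0.0575] depthmed 0.308
blue [239.1  10.2 971.   63.   30. ] ell 250 35 12 15 z.043 [0.759  0.0722] z.012 [0.7672 0.0758] depthmed 0.3032
blue [284.7 170.  957.5  36.   35. ] ell 285 170 35 36 z.043 [ 0.6328 -0.0174] z.012 [ 0.6282 -0.023 ] depthmed 0.353
[165.6 200.5 347.5  22.   22. ] [0.55557266 0.21954907 0.05      ]
```

View pics/w6.png

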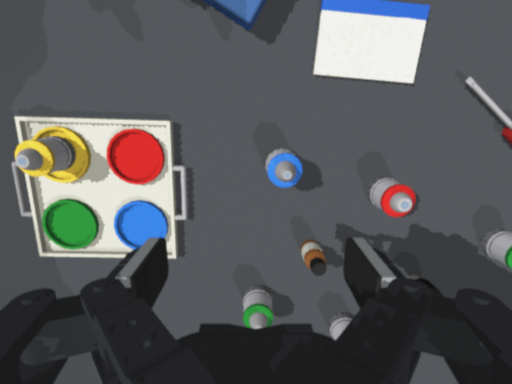

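Request:
jog_arm --deltas '[[[9,-16,0],0,100],[[8,-15,-10],0,100],[[0,0,-25],0,100],[[0,0,-25],0,100],[[0,0,-25],0,100],[[0,0,-10],0,100],[[0,0,0],0,100]]'

```text
clock: 13.38
eef_pos: [0.6346, -0.0146, 0.1044]
tcp_rot: [[0.325, -0.946, 0.009], [-0.946, -0.325, -0.017], [0.019, -0.003, -1.0]]
force: [0.0, 0.5, 0.1]
width: 0.998
```

```bash
python3 look.py w7 blue
```

```text
13.425 [ 0.635  -0.0146  0.105 ] [ 0.4 -0.5 -0.9] 0.999
blue [  63.7  270.1 3196.    76.    57. ] ell 64 270 56 75 z.043 [0.5401 0.1055] z.012 [0.5162 0.1201] depthmed 0.258
blue [ 256.4  209.1 1928.5   52.    49. ] ell 256 209 49 51 z.043 [ 0.6328 -0.0172] z.012 [ 0.6231 -0.0213] depthmed 0.2608
```

Request:
jog_arm --deltas '[[[-2,-2,-15],0,100],[[0,0,-15],0,100],[[0,0,-15],0,100],[[0,0,-15],0,100],[[0,0,-12],0,100],[[0,0,0],0,100]]'

```text
clock: 14.18
eef_pos: [0.6335, -0.0167, 0.0291]
tcp_rot: [[0.325, -0.946, 0.012], [-0.946, -0.325, -0.017], [0.021, -0.006, -1.0]]
force: [0.5, -0.3, 0.2]
width: 1.001
```

Request:
jog_arm --deltas '[[[0,0,-10],0,100],[[0,0,-6],0,100],[[0,0,0],0,60],[[0,0,0],0,48],[[0,0,0],0,40],[[0,0,0],0,30],[[0,0,0],0,20],[[0,0,0],0,20],[[0,0,0],0,20]]'

```text
clock: 15.3
eef_pos: [0.6347, -0.0165, 0.0135]
tcp_rot: [[0.324, -0.946, 0.015], [-0.946, -0.325, -0.017], [0.021, -0.009, -1.0]]
force: [-0.3, 0.3, -0.5]
width: 0.407
```

Request:
jog_arm --deltas '[[[0,0,5],0,20],[[0,0,15],0,20],[[0,0,20],0,20],[[0,0,25],0,20],[[0,0,25],0,20],[[0,0,25],0,20],[[0,0,15],0,20],[[-10,12,0],0,20],[[-25,28,0],0,20],[[-25,28,0],0,20],[[-20,22,0],0,20],[[0,0,0],0,20]]'

```text
clock: 16.8
eef_pos: [0.5458, 0.0795, 0.1518]
tcp_rot: [[0.327, -0.945, 0.012], [-0.945, -0.328, -0.017], [0.02, -0.006, -1.0]]
force: [0.1, -0.0, -2.1]
width: 0.41
```

```bash
python3 look.py w8 blue
```

```text
16.85 [0.5468 0.078  0.1518] [-0.1 -0.4 -2.5] 0.41
blue [ 255.5  274.2 5225.    86.    77. ] ell 255 275 80 86 z.043 [0.4675 0.05  ] z.012 [0.4503 0.0434] depthmed 0.1269
blue [ 203.   201.2 2953.    63.    61. ] ell 203 201 60 64 z.043 [0.5212 0.1177] z.012 [0.5106 0.1195] depthmed 0.2941
```

View pics/w8.png

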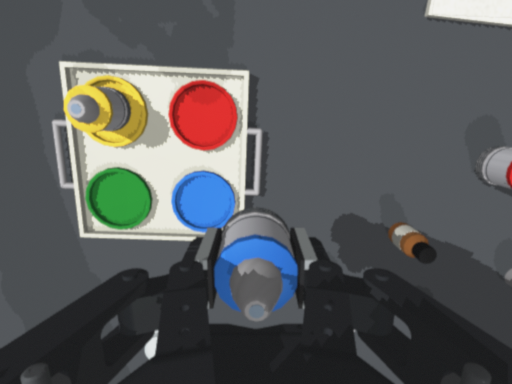

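Request:
jog_arm --deltas '[[[-12,13,0],0,20],[[-14,15,0],0,20],[[-11,13,0],0,20],[[0,0,-10],0,20],[[0,0,-20],0,20],[[0,0,-20],0,20],[[0,0,-20],0,20],[[0,0,-12],0,20],[[0,0,0],0,20]]'

```text
clock: 17.98
eef_pos: [0.5077, 0.1191, 0.0645]
tcp_rot: [[0.322, -0.947, 0.012], [-0.946, -0.323, -0.019], [0.022, -0.005, -1.0]]
force: [-0.0, -0.4, -2.4]
width: 0.416
```

Request:
jog_arm --deltas '[[[1,2,-10],0,20],[[0,0,-12],0,20],[[0,0,-10],0,20],[[0,0,-6],0,20],[[0,0,-3],0,20],[[0,0,0],0,20]]'

```text
clock: 18.73
eef_pos: [0.5103, 0.1216, 0.022]
tcp_rot: [[0.322, -0.947, 0.015], [-0.946, -0.322, -0.019], [0.023, -0.008, -1.0]]
force: [0.2, 0.1, -2.2]
width: 0.413
```

Request:
jog_arm --deltas '[[[-1,0,-2],0,20],[[0,0,0],0,20]]'

```text
clock: 18.98
eef_pos: [0.5097, 0.1217, 0.0203]
tcp_rot: [[0.322, -0.947, 0.016], [-0.947, -0.322, -0.018], [0.023, -0.009, -1.0]]
force: [1.2, -1.1, -2.5]
width: 0.41
```

Request:
jog_arm --deltas '[[[0,0,-1],0,20],[[0,0,0],0,20]]'

```text
clock: 19.23
eef_pos: [0.51, 0.1218, 0.0196]
tcp_rot: [[0.322, -0.947, 0.017], [-0.947, -0.322, -0.018], [0.023, -0.01, -1.0]]
force: [0.4, -0.2, -1.9]
width: 0.415
```

Request:
jog_arm --deltas '[[[0,0,-2],0,20],[[0,0,0],0,20]]'

```text
clock: 19.48
eef_pos: [0.5106, 0.1219, 0.0198]
tcp_rot: [[0.321, -0.947, 0.018], [-0.947, -0.322, -0.019], [0.024, -0.011, -1.0]]
force: [-0.8, 0.4, -3.2]
width: 0.41
```

Request:
jog_arm --deltas '[[[0,0,0],0,45],[[0,0,0],0,50],[[0,0,0],0,58],[[0,0,0],0,58],[[0,0,10],0,58],[[0,0,20],0,58],[[0,0,30],0,70],[[0,0,40],0,100],[[0,0,40],0,100],[[0,0,25],0,100],[[0,0,0],0,100]]'

```text
clock: 20.85
eef_pos: [0.5111, 0.1226, 0.1939]
tcp_rot: [[0.322, -0.946, 0.022], [-0.946, -0.323, -0.017], [0.024, -0.016, -1.0]]
force: [-0.2, 0.2, -0.5]
width: 1.0
```

```bash
python3 look.py w9 green
```

```text
20.9 [0.5102 0.1223 0.1926] [-0.3  0.6 -0.4] 1.003
green [ 178.6  173.1 2359.5   56.    55. ] ell 179 173 54 57 z.043 [0.4945 0.1948] z.012 [0.4864 0.1999] depthmed 0.329
```

View pics/w9.png

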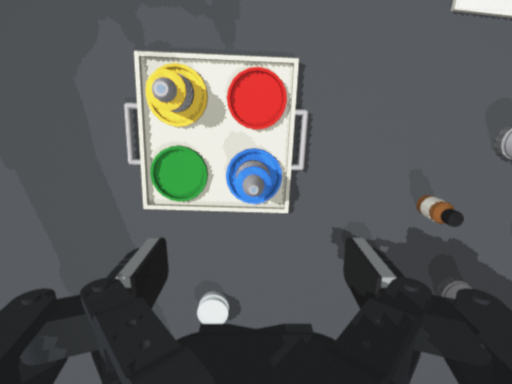

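Request:
jog_arm --deltas '[[[10,-20,0],0,100],[[15,-32,0],0,100],[[18,-36,0],0,100],[[18,-36,0],0,100],[[18,-36,0],0,100],[[18,-36,0],0,100],[[16,-32,0],0,100],[[10,-20,0],0,100],[[0,0,0],0,100],[[0,0,0],0,100]]'

```text
clock: 22.15
eef_pos: [0.6262, -0.13, 0.1784]
tcp_rot: [[0.33, -0.944, -0.005], [-0.944, -0.33, -0.015], [0.012, 0.009, -1.0]]
force: [0.3, 0.9, 0.1]
width: 1.0
```

```bash
python3 look.py w10 red
```

```text
22.2 [ 0.6262 -0.13    0.1784] [ 0.1  0.8 -0.9] 1.001
red [ 436.9  119.3 2211.5   70.    69. ] ell 437 119 37 91 z.043 [ 0.7354 -0.2698] z.012 [ 0.7405 -0.2881] depthmed 0.3031
red [ 274.1  172.7 1118.    39.    38. ] ell 274 173 37 39 z.043 [ 0.6395 -0.146 ] z.012 [ 0.6339 -0.1505] depthmed 0.3265
red [  8.7 123.2 857.5  22.   56. ] ell -5 120 48 60 z.043 [0.6037 0.0968] z.012 [0.5941 0.1195] depthmed 0.3038
```

View pics/w10.png

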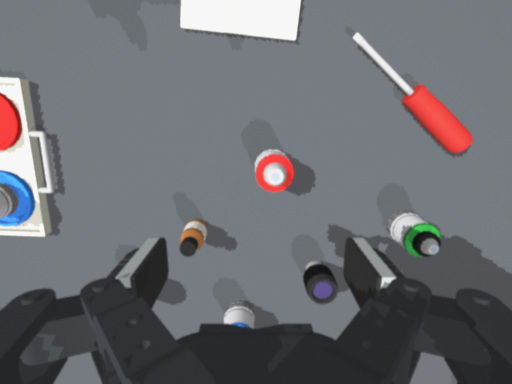

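Request:
jog_arm --deltas '[[[7,-8,0],0,100],[[6,-8,-10],0,100],[[0,0,-22],0,100],[[0,0,-22],0,100],[[0,0,-20],0,100],[[0,0,0],0,100]]'

```text
clock: 22.95
eef_pos: [0.6407, -0.1452, 0.1011]
tcp_rot: [[0.334, -0.942, -0.004], [-0.942, -0.334, -0.015], [0.013, 0.009, -1.0]]
force: [-0.4, 0.2, 0.2]
width: 1.0
```

```bash
python3 look.py w11 red
```

```text
23.0 [ 0.6416 -0.1454  0.1023] [ 0.4 -0.2  0.5] 0.997
red [ 469.7  135.5 3842.    88.    89. ] ell 469 135 48 117 z.043 [ 0.7358 -0.2651] z.012 [ 0.7407 -0.2875] depthmed 0.2337
red [ 254.7  207.9 1971.5   52.    50. ] ell 255 208 49 52 z.043 [ 0.6396 -0.1459] z.012 [ 0.6295 -0.1498] depthmed 0.2548
```

Request:
jog_arm --deltas '[[[-2,0,-15],0,100],[[0,0,-15],0,100],[[0,0,-15],0,100],[[0,0,-15],0,100],[[0,0,-12],0,100],[[0,0,0],0,100]]'

```text
clock: 23.75
eef_pos: [0.6402, -0.1455, 0.0265]
tcp_rot: [[0.334, -0.943, 0.0], [-0.942, -0.334, -0.016], [0.015, 0.005, -1.0]]
force: [-0.5, -0.5, -0.5]
width: 1.002
```

Request:
jog_arm --deltas '[[[-1,0,-8],0,100],[[0,0,-5],0,100],[[0,0,0],0,60],[[0,0,0],0,48],[[0,0,0],0,40],[[0,0,0],0,30],[[0,0,0],0,20],[[0,0,0],0,20],[[0,0,0],0,20]]'

```text
clock: 24.88
eef_pos: [0.6405, -0.1456, 0.0142]
tcp_rot: [[0.334, -0.943, 0.003], [-0.942, -0.334, -0.016], [0.016, 0.002, -1.0]]
force: [-0.7, -0.4, -0.9]
width: 0.41
```

Request:
jog_arm --deltas '[[[0,0,5],0,20],[[0,0,15],0,20],[[0,0,20],0,20],[[0,0,25],0,20],[[0,0,25],0,20],[[0,0,25],0,20],[[0,0,20],0,20],[[-3,15,0],0,20],[[-5,30,0],0,20],[[-6,35,0],0,20],[[-6,35,0],0,20],[[-6,35,0],0,20]]'

```text
clock: 26.38
eef_pos: [0.6114, 0.0093, 0.1621]
tcp_rot: [[0.33, -0.944, 0.008], [-0.944, -0.33, -0.017], [0.019, -0.002, -1.0]]
force: [0.0, 0.9, -2.1]
width: 0.413
```

Request:
jog_arm --deltas '[[[-6,35,0],0,20],[[-6,30,0],0,20],[[-4,20,0],0,20],[[0,0,0],0,20],[[0,0,0],0,20]]'

```text
clock: 27.0
eef_pos: [0.5883, 0.1062, 0.1604]
tcp_rot: [[0.342, -0.94, 0.002], [-0.94, -0.342, -0.015], [0.015, 0.003, -1.0]]
force: [-0.2, -0.6, -1.6]
width: 0.411
```

```bash
python3 look.py w12 red
```

```text
27.05 [0.5883 0.1064 0.1604] [-1.1 -0.1 -2.1] 0.411
red [ 255.6  272.2 5210.5   84.    79. ] ell 256 272 79 85 z.043 [0.5063 0.0743] z.012 [0.489  0.0675] depthmed 0.1293
red [ 218.6  163.3 3073.    64.    63. ] ell 219 163 62 64 z.043 [0.5971 0.1423] z.012 [0.5907 0.1436] depthmed 0.293
```

View pics/w12.png

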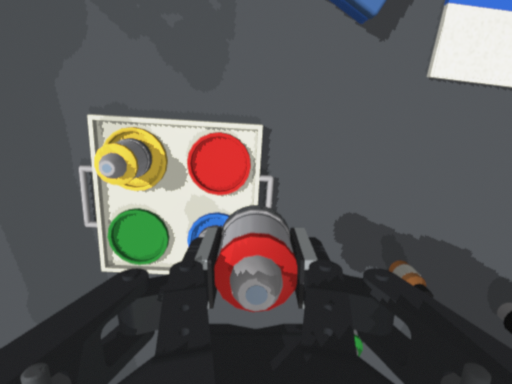

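Request:
jog_arm --deltas '[[[1,13,0],0,20],[[1,14,0],0,20],[[0,11,0],0,20],[[0,0,-10],0,20],[[0,0,-20],0,20],[[0,0,-20],0,20],[[0,0,-20],0,20],[[0,0,-12],0,20],[[0,0,0],0,20]]'

```text
clock: 28.18
eef_pos: [0.5902, 0.1437, 0.073]
tcp_rot: [[0.338, -0.941, 0.0], [-0.941, -0.338, -0.016], [0.016, 0.005, -1.0]]
force: [0.1, 1.0, -1.2]
width: 0.409
```

Request:
jog_arm --deltas '[[[0,1,-12],0,20],[[0,0,-12],0,20],[[0,0,-12],0,20],[[0,0,-8],0,20],[[0,0,-4],0,20],[[0,0,-2],0,20],[[0,0,0],0,20]]'

```text
clock: 29.05
eef_pos: [0.5916, 0.1451, 0.021]
tcp_rot: [[0.338, -0.941, 0.003], [-0.941, -0.338, -0.016], [0.016, 0.002, -1.0]]
force: [-0.2, 0.5, -1.7]
width: 0.412
```

Request:
jog_arm --deltas '[[[0,0,-1],0,20],[[0,0,0],0,20]]'

```text
clock: 29.3
eef_pos: [0.5921, 0.1452, 0.0206]
tcp_rot: [[0.338, -0.941, 0.005], [-0.941, -0.338, -0.016], [0.016, 0.001, -1.0]]
force: [-0.6, 0.7, -0.9]
width: 0.414
```

Request:
jog_arm --deltas '[[[0,0,-1],0,20],[[0,0,0],0,20]]'

```text
clock: 29.55
eef_pos: [0.5926, 0.1453, 0.0203]
tcp_rot: [[0.338, -0.941, 0.006], [-0.941, -0.338, -0.015], [0.016, -0.0, -1.0]]
force: [0.8, -0.2, -2.0]
width: 0.416
```

Contact height reached; release.

Request:
jog_arm --deltas '[[[0,0,-1],0,20],[[0,0,0],0,45],[[0,0,0],0,50],[[0,0,0],0,58],[[0,0,0],0,58],[[0,0,10],0,58],[[0,0,20],0,58],[[0,0,30],0,70],[[0,0,40],0,100],[[0,0,40],0,100],[[0,0,15],0,100],[[0,0,0],0,100]]'

```text
clock: 31.05
eef_pos: [0.5938, 0.1462, 0.1872]
tcp_rot: [[0.338, -0.941, 0.013], [-0.941, -0.338, -0.013], [0.017, -0.008, -1.0]]
force: [-0.5, -0.6, 0.0]
width: 1.002
```

Request:
jog_arm --deltas '[[[-10,-15,0],0,100],[[-20,-30,0],0,100],[[-20,-30,0],0,100],[[-25,-35,0],0,100],[[-25,-35,0],0,100],[[-20,-20,0],0,100],[[0,0,0],0,100],[[0,0,0],0,100]]'

```text
clock: 32.05
eef_pos: [0.4556, -0.0312, 0.1747]
tcp_rot: [[0.333, -0.943, -0.013], [-0.943, -0.333, -0.017], [0.011, 0.018, -1.0]]
force: [0.5, -0.0, -0.6]
width: 0.998
```

```bash
python3 look.py w13 green
```

```text
32.1 [ 0.4556 -0.0312  0.1746] [-0.5 -0.5 -0.8] 0.999
green [  34.6   64.3 3822.    71.    71. ] ell 34 64 63 79 z.043 [0.4896 0.1772] z.012 [0.4861 0.1982] depthmed 0.282
green [ 269.4  188.2 1061.    38.    37. ] ell 269 188 36 38 z.043 [ 0.4528 -0.048 ] z.012 [ 0.4451 -0.0527] depthmed 0.2832
```

View pics/w13.png

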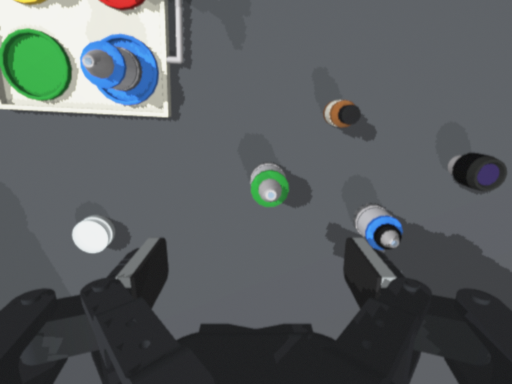

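Request:
jog_arm --deltas '[[[-1,-8,0],0,80],[[-2,-8,-10],0,80],[[0,0,-22],0,80],[[0,0,-22],0,80],[[0,0,-18],0,80],[[0,0,0],0,80]]'

```text
clock: 32.85
eef_pos: [0.4531, -0.0476, 0.098]
tcp_rot: [[0.337, -0.942, -0.015], [-0.942, -0.336, -0.016], [0.01, 0.02, -1.0]]
force: [-0.3, -0.3, 1.1]
width: 0.796
```

```bash
python3 look.py w14 green
```

```text
32.9 [ 0.4539 -0.0476  0.0988] [ 0.7 -0.4  0.1] 0.801
green [ 254.7  207.2 1962.    52.    49. ] ell 255 207 49 52 z.043 [ 0.4529 -0.0478] z.012 [ 0.4425 -0.0517] depthmed 0.2076
```

Request:
jog_arm --deltas '[[[-1,0,-15],0,80],[[0,0,-15],0,80],[[0,0,-15],0,80],[[0,0,-15],0,80],[[0,0,-10],0,80],[[0,0,0],0,80]]'

```text
clock: 33.65
eef_pos: [0.4535, -0.0477, 0.0246]
tcp_rot: [[0.337, -0.942, -0.012], [-0.942, -0.336, -0.016], [0.011, 0.017, -1.0]]
force: [0.3, -1.2, 0.7]
width: 0.798
```

Request:
jog_arm --deltas '[[[-1,0,-7],0,80],[[0,0,-4],0,80],[[0,0,0],0,60],[[0,0,0],0,48],[[0,0,0],0,40],[[0,0,0],0,30],[[0,0,0],0,20],[[0,0,0],0,20],[[0,0,0],0,20]]'

```text
clock: 34.78
eef_pos: [0.4536, -0.0477, 0.014]
tcp_rot: [[0.337, -0.942, -0.009], [-0.942, -0.336, -0.017], [0.013, 0.014, -1.0]]
force: [-0.2, -0.1, 0.1]
width: 0.413
```

Request:
jog_arm --deltas '[[[0,0,5],0,20],[[0,0,15],0,20],[[0,0,20],0,20],[[0,0,25],0,20],[[0,0,25],0,20],[[0,0,25],0,20],[[0,0,25],0,20],[[2,15,0],0,20],[[3,30,0],0,20],[[4,35,0],0,20],[[4,35,0],0,20],[[4,35,0],0,20]]'

```text
clock: 36.28
eef_pos: [0.4661, 0.1081, 0.1609]
tcp_rot: [[0.333, -0.943, -0.011], [-0.943, -0.333, -0.017], [0.012, 0.016, -1.0]]
force: [1.0, 0.3, -2.1]
width: 0.412
```

Request:
jog_arm --deltas '[[[4,30,0],0,20],[[3,20,0],0,20],[[0,0,0],0,20],[[0,0,0],0,20]]'

```text
clock: 36.78
eef_pos: [0.4683, 0.1657, 0.1575]
tcp_rot: [[0.343, -0.939, -0.018], [-0.939, -0.342, -0.016], [0.009, 0.022, -1.0]]
force: [0.2, -1.3, -2.6]
width: 0.407
```

```bash
python3 look.py w15 green
```

```text
36.825 [0.4683 0.1657 0.1575] [ 0.5 -0.1 -1.8] 0.411
green [ 255.5  272.  4982.5   84.    74. ] ell 256 273 78 84 z.043 [0.3848 0.1341] z.012 [0.3667 0.1272] depthmed 0.1262
green [ 226.8  147.2 3157.    64.    64. ] ell 227 147 63 65 z.043 [0.4912 0.1993] z.012 [0.4861 0.2003] depthmed 0.2855
```

View pics/w15.png

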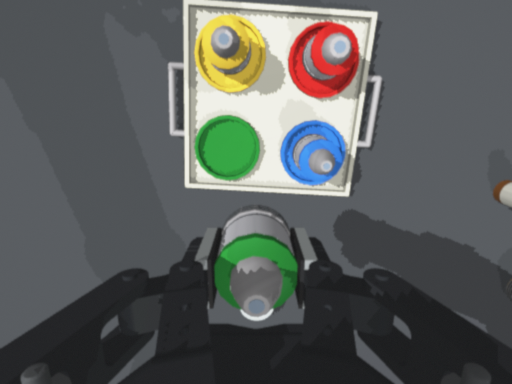

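Request:
jog_arm --deltas '[[[5,12,0],0,20],[[6,14,0],0,20],[[6,10,0],0,20],[[0,0,-10],0,20],[[0,0,-20],0,20],[[0,0,-20],0,20],[[0,0,-20],0,20],[[0,0,-12],0,20],[[0,0,0],0,20]]'

```text
clock: 37.95
eef_pos: [0.4861, 0.2013, 0.0703]
tcp_rot: [[0.339, -0.941, -0.02], [-0.941, -0.338, -0.018], [0.01, 0.025, -1.0]]
force: [-0.5, -0.4, -1.4]
width: 0.41
```

Request:
jog_arm --deltas '[[[-2,0,-12],0,20],[[0,0,-12],0,20],[[0,0,-12],0,20],[[0,0,-7],0,20],[[0,0,-3],0,20],[[0,0,-1],0,20],[[0,0,0],0,20]]'

```text
clock: 38.83
eef_pos: [0.4854, 0.2019, 0.0215]
tcp_rot: [[0.338, -0.941, -0.017], [-0.941, -0.338, -0.017], [0.01, 0.021, -1.0]]
force: [-0.6, 1.0, -2.4]
width: 0.407
```

Request:
jog_arm --deltas '[[[0,0,-1],0,20],[[0,0,0],0,20]]'

```text
clock: 39.08
eef_pos: [0.4859, 0.2021, 0.0209]
tcp_rot: [[0.338, -0.941, -0.016], [-0.941, -0.338, -0.016], [0.01, 0.02, -1.0]]
force: [0.5, -0.1, -2.9]
width: 0.411
```

Request:
jog_arm --deltas '[[[0,0,-1],0,20],[[0,0,0],0,20]]'

```text
clock: 39.33
eef_pos: [0.4861, 0.2022, 0.0202]
tcp_rot: [[0.338, -0.941, -0.015], [-0.941, -0.338, -0.016], [0.01, 0.02, -1.0]]
force: [-0.2, 0.2, -2.2]
width: 0.411
```

Request:
jog_arm --deltas '[[[0,0,-1],0,20],[[0,0,0],0,45],[[0,0,0],0,50],[[0,0,0],0,58],[[0,0,0],0,58],[[0,0,10],0,58],[[0,0,20],0,58],[[0,0,30],0,70],[[0,0,40],0,100],[[0,0,40],0,100],[[0,0,15],0,100],[[0,0,0],0,100]]'

```text
clock: 40.83
eef_pos: [0.4861, 0.2026, 0.1826]
tcp_rot: [[0.339, -0.941, -0.013], [-0.941, -0.339, -0.015], [0.01, 0.017, -1.0]]
force: [0.2, -0.5, -0.1]
width: 1.003
```

Request:
jog_arm --deltas '[[[0,-20,5],0,100],[[0,-30,5],0,100],[[0,-30,5],0,100],[[0,-30,5],0,100],[[0,-20,0],0,100],[[0,0,0],0,100],[[0,0,0],0,100]]'

```text
clock: 41.7
eef_pos: [0.4788, 0.0684, 0.1924]
tcp_rot: [[0.342, -0.939, -0.032], [-0.94, -0.341, -0.017], [0.005, 0.036, -0.999]]
force: [-0.3, 0.8, -0.8]
width: 0.997
```

Run:
```python
from h import *
im,d,K,T=snap("top","top9");ims,ds,Ks,Ts=snap("scene","scene9");imw,dw,Kw,Tw=snap("wrist","w16")
print(get_obs()["clock"])
a=im[140:260,130:400];cv2.imwrite("pics/top9z.png",cv2.resize(a,None,fx=2.9,fy=2.9,interpolation=2))
a=ims[115:325,120:350];cv2.imwrite("pics/scene9z.png",cv2.resize(a,None,fx=2.8,fy=2.8,interpolation=2))
# oil objectives
for c in("green","blue"):
    for b in blobs(im,c): print("top",c,np.round(b[:5],1))
    for b in blobs(ims,c): print("scene",c,np.round(b[:5],1))
# lens tops: highest depth points per nest
for n,(D,k,t) in {"top":(d,K,T),"scene":(ds,Ks,Ts),"wrist":(dw,Kw,Tw)}.items():
    v,u=np.mgrid[:384,:512];P=np.linalg.inv(k)@np.stack([u*D,v*D,D]).reshape(3,-1);P=(t[:3,:3]@P).T+t[:3,3];P=P[D.ravel()>0]
    for c,q in {"red":(.590,.145),"yellow":(.565,.2255),"green":(.4845,.202),"blue":(.509,.121)}.items():
        s=P[(np.hypot(P[:,0]-q[0],P[:,1]-q[1])<.035)&(P[:,2]<.085)]
        for lo,hi in((.053,.085),(.06,.085)):
            w=s[(s[:,2]>lo)&(s[:,2]<hi)]
            if len(w): print(n,c,lo,len(w),w.mean(0).round(4),"max",w[:,2].max().round(4),"off mm",((w.mean(0)[:2]-q)*1000).round(1))
```

```text
41.85
top green [175.7 228.8 346.5  23.   21. ]
top green [359.4 164.5 106.5  13.   13. ]
scene green [186.8 297.2 209.   18.   17. ]
scene green [290.  125.5  69.   13.    8. ]
scene green [293.4 140.7  39.   12.    9. ]
top blue [ 193.4  110.5 2147.5   65.    42. ]
top blue [315.  231.3 158.   15.   15. ]
top blue [259.5 108.2 155.   38.   14. ]
scene blue [276.6 158.3 284.5  24.   16. ]
scene blue [336.1 275.1 250.   23.   44. ]
scene blue [177.4 207.5 129.5  16.   12. ]
scene blue [278.1 147.  103.   13.   11. ]
scene blue [365.  243.6  53.   19.   19. ]
top yellow 0.053 73 [0.5643 0.2279 0.0599] max 0.0678 off mm [-0.7  2.4]
top yellow 0.06 39 [0.566  0.2276 0.0636] max 0.0678 off mm [1.  2.1]
top green 0.053 68 [0.4831 0.2039 0.0617] max 0.073 off mm [-1.4  1.9]
top green 0.06 42 [0.483  0.2046 0.0656] max 0.073 off mm [-1.5  2.6]
scene red 0.053 90 [0.5944 0.1401 0.0592] max 0.0689 off mm [ 4.4 -4.9]
scene red 0.06 41 [0.5947 0.1419 0.0644] max 0.0689 off mm [ 4.7 -3.1]
scene yellow 0.053 80 [0.571  0.2202 0.0598] max 0.0711 off mm [ 6.  -5.3]
scene yellow 0.06 39 [0.5701 0.22
[... 224 characters left out ...]
.061 ] max 0.0743 off mm [ 4.3 -4.5]
scene blue 0.06 46 [0.5119 0.1175 0.0671] max 0.0743 off mm [ 2.9 -3.5]
wrist red 0.053 667 [0.5905 0.1437 0.0609] max 0.0656 off mm [ 0.5 -1.3]
wrist red 0.06 456 [0.5911 0.1446 0.0629] max 0.0656 off mm [ 1.1 -0.4]
wrist yellow 0.053 711 [0.5666 0.2218 0.0615] max 0.0676 off mm [ 1.6 -3.7]
wrist yellow 0.06 455 [0.5669 0.2233 0.0643] max 0.0676 off mm [ 1.9 -2.2]
wrist green 0.053 525 [0.487  0.1986 0.0627] max 0.0711 off mm [ 2.5 -3.4]
wrist green 0.06 351 [0.4863 0.1994 0.0659] max 0.0711 off mm [ 1.8 -2.6]
wrist blue 0.053 484 [0.5101 0.1199 0.0638] max 0.0738 off mm [ 1.1 -1.1]
wrist blue 0.06 342 [0.5097 0.1202 0.067 ] max 0.0738 off mm [ 0.7 -0.8]
```

View pics/top9z.png

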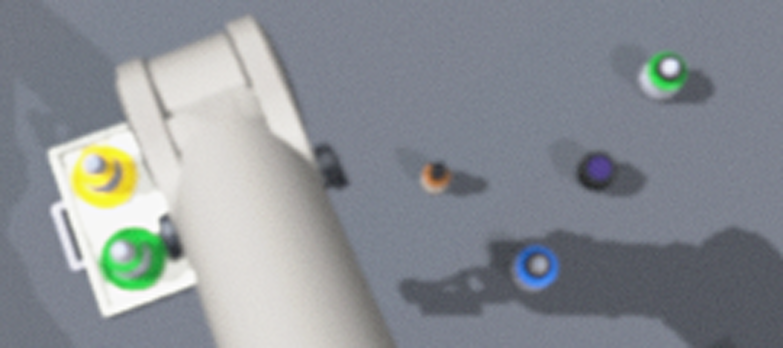

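View pics/scene9z.png

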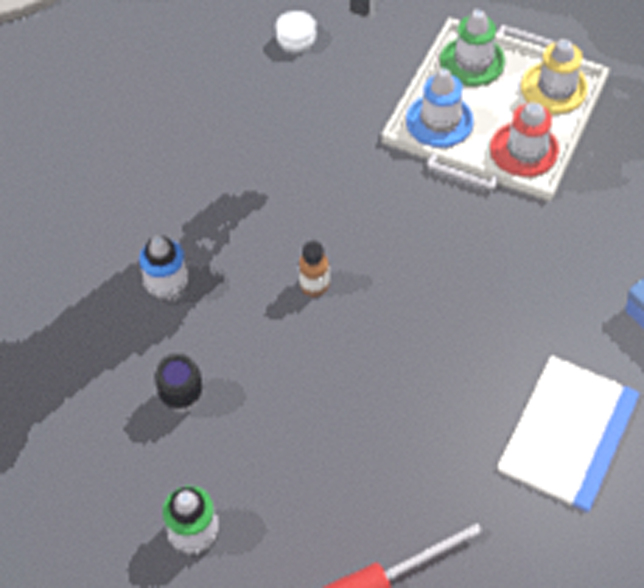

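View pics/w16.png

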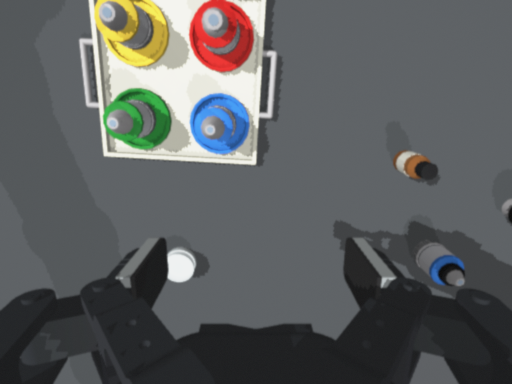

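```bash
python3 -c "
from station import *
print(sign_off())"
```

```text
the job is handed in; nothing more can be done
None
```

All four dry objectives are in the nests of their own colour, and I handed the job in at about 42 s of the 99 s allowed. I gripped each by its barrel, lowered it until the descent stopped or to within about 1 mm of the expected resting height, then released and withdrew straight up.

**Upright and fully down:** in the final pictures all four stand upright. The wrist camera put the lens tops at about 66, 68, 71 and 74 mm for red, yellow, green and blue. Fully down they should be at 64, 66, 70 and 72 mm.

**Centring:** top and wrist depth put the objectives within about 4 mm of their nest axes. The scene camera gave about 7 mm for red, green and blue and up to 8 mm for yellow. I put that down to that camera seeing only one side of each objective. At the end the top camera could see only yellow and green, because the arm hid red and blue.

**Oil-immersion objectives:** both stand where they were. Their image positions changed by less than 1 pixel between the start and the end.

**Irregularities:**
- The tool's tilt drifted by up to about 2 degrees, and the interface could not correct it.
- While yellow was being seated, one 4 mm downward step gave a brief 36 N reading at the wrist. I took smaller final steps for the other three.

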